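Mask the light box and hold its shutter half open

ROBOT

A 6-joint arm with a two-finger parallel gripper is mounted at the origin on the work surface. World frame = base frame: x ahead of the robot, y to its left, z up, the work surface at z = 0. Lengths are in m, angles in rad, forces in N, time in s.
With the tool pointing down it reaches from about 0.35 to 0.775 m from the base axis. Payload 5.5 kg.
Tool frame: the origin (TCP) lies at the very end of the fingers, on their centre line; the grasp point (between the pads) lies env.hold_point_z behind it (env.hold_point_z is the distance from the TCP to the grasp point, in m); z points along the fingers, y is the line along which they close (so a half turn about z gives the same grasp; the last joint's range is limited). The gripper opens to 85 mm and grips with 20 to 120 N. Pads are 22 mm wide; open, the fingers measure 114 mm over their backs; the gripper's body (76 mm by 85 mm) begins 54 mm behind the grasp point. The pads swing forward as they close: fully open they stand 13 mm farther back than shut.
Start: joints at [1.008, 0.313, 0.046, 1.304, 0, 1.431], TCP at [0.236, 0.524, 0.231] pointing down, gripper open.
Joint ranges: [-2.76, 2.76], [-0.86, 1.69], [-1.03, 1.26], [-2.2, 2.34], [-1.47, 1.5], [-3.14, 3.14]. Speed limits (rad/s): [2.57, 2.57, 3.14, 3.14, 3.14, 3.14].

INTERFACE

Orientations are given as a unit quaternion [w, x, y, z].
In Python, from workcell import env gives the robot as it stands.
- The arm moves only by the tool carry_out, never from a script. Its argument "steps" is a list of rows, each a list of 3 entries, a list of its own where there are three numbers: the turn, a rotation vector about the tool's x, y, z in degrees, then the shift along the tool's x, y, z in cm, then the closure in counts, from 0 (fully open) to 255 (shut). A call has exactly 8 rows; each row is the pose to reach, as a shift and turn from the pose commanded when the call began, along the tool's axes at that moment; what a row does not reach only later rows make up. A row lasts 1/8 s, in which the tool goes at most 62.5 mm and 10.7 degrees, less where a joint would pass 70% of its speed; a pose out of reach is approached as far as the arm can. A call with a gripper value outside its range is refused whole. The fingers move at their own pace and stop on an object; "force" is the grip in N (left out, the last holds). Time passes only in rows, so rows that repeat a pose let the fingers close, or fill a call up. It gives the time, the measured TCP pose, the force, the opening and the grip force at its end, in the units of the state.
- env.get_state(): the state, without advancing time (a new reading comes with each control period).
- env.read_camera(name): name is "scene" or "top"; returns (picture, depth): 480x640x3 uint8, red, green, blue; 480x640 float32, m along the optical axis (not along the pixel's ray), 0 where there is no reading.
- env.get_calibration(name): a dict with "fx", "fy", "cx", "cy" (pixels), "origin" and "orientation" of the camera in the world. Camera axes: x right, y up, looking along -z (the intrinsics and any distortion apply to the point x, -y, -z); pixel columns grow to the right and rows downward; lengths in m; the calibration is good to about 2 mm. A picture is of the moment at which its call begins. get_calibration takes no time and is no camera call.
- env.hand_in(): hands the job in; it is judged then, once.
The state is a dict: "clock": time; "joint_pos": joint angles; "qvel": joint speeds; "tau": joint torques, N m; "tcp_pos": TCP position; "orientation": TCP orientation; "wrist_force": force on the tool from outside, world axes, zero at the start; "ft_torque": the same for the moment, N m; "finger_gap": finger opening in m; "grip_force": force on a finger pad.
Only numpy, scipy, OpenCV 4.12 (cv2) and the standard library are available. Lean on these libraries where they do the work, as an engineer would, in place of code of your own. Each camera call takes 0.05 s, during which the arm holds its last target. There are 200 camera calls.

TASK

Set up the small light box for matching dyed straw: lower the slotted mask plate over the box's two pins until it lies flush on the rails, and let go of it. Then draw the sprung shutter by its upright tab to half of its travel, where the tab stands level with the long middle notches in the rails, and finish while still holding it there against its spring. Leave everything else on the bench where it is.

Things in the scene. Friction and masses are not known exactly. Their poses are not given: they have to be found in the camera images.
- light_box: Fixed low grey housing, 140 mm wide (x), 45 mm high, with two aluminium rails 24 mm wide and 8 mm high on top along its whole length, centred at x = -50 and +50 mm. Origin on the bench; z up; it reaches from y = -165 to +145 mm. Notches in the rails' tops mark the middle of the shutter's tab when closed (y = -60), half open (-100, the longest pair) and fully open (-140).
- seat (a point): The mask plate's place on the light box: on top of the rails (53 mm above the bench), midway between the pins, at (0, 70) mm in the box's frame, axes as the box's. Two steel pins, 10 mm in diameter, 18 mm tall, tapered over the top 7 mm, stand at (x, y) = (+48, +35) and (-48, -35) mm from here. The seated plate's x lies along this x; turned half round it fits as well.
- mask_plate: Loose plywood plate, 124 mm (x) by 100 mm (y) by 8 mm thick, with its handle about 0.25 kg; origin at the middle of its underside. Two through holes of 12 mm at (x, y) = (+48, +35) and (-48, -35) mm and a slot 20 by 70 mm on either side of the handle. It starts lying flat on the bench, handle up.
- mask_grip (a point): Centre of the mask plate's wooden handle bar, 42 mm above the plate's underside and over its middle, axes as the plate's. The bar runs along y: 14 mm wide (x), 16 mm high, 96 mm long, its underside 26 mm clear above the plate between two end legs.
- shutter_tab (a point): Centre of the grip part of the shutter's upright aluminium tab: 26 mm wide (x), 12 mm thick (y, the sliding direction), top 15 mm above this point, which is 78 mm above the bench. Closed, it stands 130 mm from the seat towards the box's -y, midway between the rails. It is fixed to the flat steel shutter that slides between the rails, below the mask plate. Axes as the box's.
- shutter (a joint): Travel of the shutter in m: 0 closed (where the spring keeps it), 0.08 fully open against its stop, 0.04 half travel. It grows as the tab moves towards -y of the light box, away from the mask plate. The spring pulls it shut with about 3 N when closed, rising by 0.15 N per mm to 9 N at half travel and 15 N fully open.
- tape_roll_mid (a point): Bystander: roll of tape lying flat, 64 mm across, 24 mm high; this is its centre.
- sanding_block_mid (a point): Bystander: cork sanding block, 50 x 70 x 30 mm; its centre.
- thread_spool_mid (a point): Bystander: wooden spool standing upright, 40 mm across and 40 mm high; its centre.
- glue_jar_mid (a point): Bystander: closed jar, 64 mm across, 85 mm high; its centre.
- wood_disc_mid (a point): Bystander: flat wooden disc, 170 mm across, 14 mm thick; its centre.
- mug_mid (a point): Bystander: white mug, 76 mm across, 90 mm high; its centre.
- flat_brush_mid (a point): Bystander: flat brush, 200 mm long, lying to the side; its centre.
Mind the look-alikes: they are no part of the job. Leave any orange look-alike of the mask_plate alone.

How it is judged:
By the outcome, as a careful person would: the job done as asked, in the order asked, and still so for the second after the job is handed in, while the arm keeps its last pose, push and grip.
It also fails if it takes over 56 s, if anything falls off the work surface, if the arm or the gripper's body presses on something with over 40 N, if the wrist force passes 120 N, or if a joint passes its speed limit or range.

## Working session

There is one attempt and no reset: what is moved stays moved. The work goes in short steps, Python scripts to look and compute and a tool call to move; the robot and the scene stay as the last step left them, time stands still between calls to the robot, and variables do not carry over. Pictures are saved under pics/ and viewed, at most 10 in all, crops included, and the job is handed in when it is done.

Besides the shell and the picture viewer there is one more tool, called by a JSON object that holds its "fn" and its "kwargs". carry_out: Moves the arm, as the interface text tells. Its arguments: {"type":"object","properties":{"steps":{"type":"array","items":{"type":"array"}},"force":{"type":"number"}},"required":["steps"]}

```bash
ls; mkdir -p pics
python3 - <<'E'
from workcell import env
import cv2,numpy as np
print(env.hold_point_z, env.get_state())
for n in ("scene","top"):
    p,d=env.read_camera(n); cv2.imwrite(f"pics/{n}0.png",p[:,:,::-1]); np.savez(f"{n}0.npz",p=p,d=d)
    print(n,env.get_calibration(n), (d>0).mean())
E
```

```text
pics
0.0187 {'clock': 0.0, 'joint_pos': array([ 1.00841045e+00,  3.14033346e-01,  4.49716706e-02,  1.30359970e+00,
       -9.69572883e-06,  1.43119376e+00]), 'qvel': array([-1.95278770e-03, -5.50689772e-04,  6.96420468e-04, -1.52414415e-04,
       -8.04337707e-05, -2.00038841e-03]), 'tau': array([ 7.29208168e-04, -4.80626929e+01,  2.98531401e+01,  1.93156314e-02,
       -1.40462471e-04,  1.83494819e-05]), 'tcp_pos': array([0.23565818, 0.52392582, 0.23038714]), 'orientation': array([-3.16079183e-04,  2.09820684e-01,  9.77739439e-01, -8.77336866e-04]), 'wrist_force': array([ 0.56059062, -0.20728165,  0.04822778]), 'ft_torque': array([ 0.03526142, -0.01040404,  0.05876113]), 'grip_force': 0.0, 'finger_gap': 0.08567456405886625}
scene {'fx': 549.6035554842856, 'fy': 549.6035554842856, 'cx': 317.0192730288796, 'cy': 252.97154265722438, 'origin': array([1.30772051, 0.07112582, 0.95967543]), 'orientation': array([0.68436393, 0.27129852, 0.24487183, 0.63093654])} 0.9958658854166667
top {'fx': 476.44396827295225, 'fy': 476.44396827295225, 'cx': 318.88851942073893, 'cy': 241.79675673118513, 'origin': array([0.35327522, 0.13546568, 1.10526241]), 'orientation': array([-0.69953251, -0.04886391,  0.04221589,  0.71167718])} 0.9959993489583333
```

View pics/top0.png

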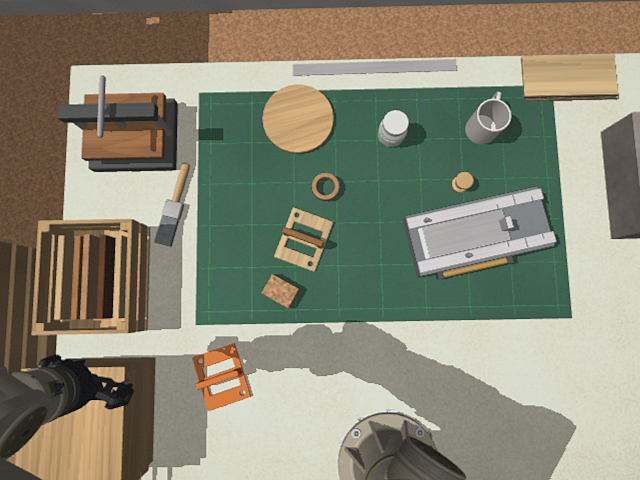

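View pics/scene0.png

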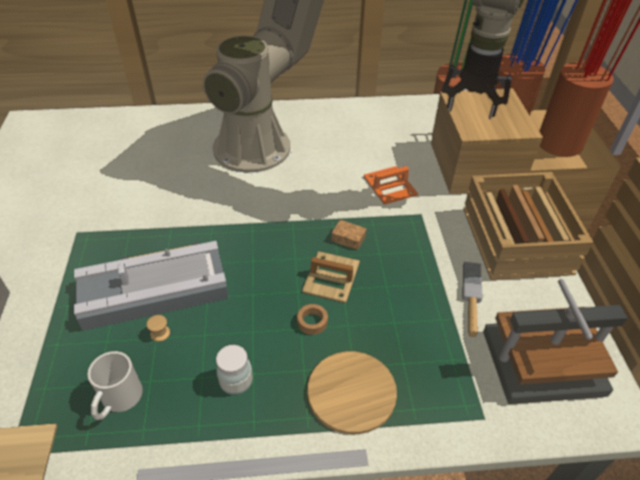

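The top view shows the light box at about (480,232), with pins near (428,218) and (468,255) and the tab near (508,224). The plywood mask plate is at about (304,239) with its handle bar running roughly along the image's horizontal axis. The orange look-alike is at (222,376). The scene view agrees with this layout.

```bash
cat > h.py <<'E'
import numpy as np, cv2
from scipy.spatial.transform import Rotation as R
from workcell import env
def RT(n):
    c=env.get_calibration(n); q=c["orientation"]
    return c,R.from_quat(np.r_[q[1:],q[0]]).as_matrix(),np.array(c["origin"])
def rays(n,u,v):
    c,M,o=RT(n); u=np.asarray(u,float);v=np.asarray(v,float)
    return np.stack([(u-c["cx"])/c["fx"],-(v-c["cy"])/c["fy"],-np.ones_like(u)],-1)@M.T,o
def plane(n,u,v,z):
    r,o=rays(n,u,v); return o+r*((z-o[2])/r[...,2])[...,None]
def cloud(n,d):
    v,u=np.mgrid[:480,:640]; r,o=rays(n,u,v); return o+r*d[...,None]
def proj(n,P):
    c,M,o=RT(n); q=(np.atleast_2d(P)-o)@M
    return np.stack([c["cx"]+c["fx"]*q[:,0]/-q[:,2], c["cy"]-c["fy"]*q[:,1]/-q[:,2]],-1)
E
python3 - <<'E'
from h import *
for n,bx,pl in (("top",(395,180,565,290),(265,200,340,280)),("scene",(65,235,235,335),(295,245,370,305))):
    f=np.load(n+"0.npz");p,d=f["p"],f["d"];C=cloud(n,d)
    m=np.zeros((480,640),bool)
    print(n,"mat z",np.median(C[300:315,360:400,2]) if n=="top" else np.median(C[320:340,260:290,2]))
    def rect(b,lo,hi,name):
        x0,y0,x1,y1=b; S=C[y0:y1,x0:x1]; k=((S[...,2]>lo)&(S[...,2]<hi)).astype(np.uint8)
        nn,l,s,_=cv2.connectedComponentsWithStats(k)
        k=l==1+np.argmax(s[1:,4]); P=S[k]
        (c,w,a)=cv2.minAreaRect(P[:,:2].astype(np.float32)*1000)
        print(name,"c",np.round(c,1),"size",np.round(w,1),"ang",round(a,1),"z",np.round(np.percentile(P[:,2],[10,50,90])*1000,1),"n",k.sum(),"mean",np.round(P.mean(0)*1000,1))
    rect(bx,.047,.060,"rails"); rect(bx,.082,.10,"tab"); rect(bx,.063,.078,"pin?"); rect(pl,.040,.06,"handle"); rect(pl,.004,.014,"plate")
p=np.load("top0.npz")["p"]
a=cv2.resize(p[180:285,395:565],None,fx=4,fy=4,interpolation=cv2.INTER_CUBIC);b=cv2.resize(p[200:280,265:340],None,fx=4.5,fy=4.5,interpolation=cv2.INTER_CUBIC)
cv2.imwrite("pics/box.png",a[:,:,::-1]); cv2.imwrite("pics/plate.png",b[:,:,::-1])
E
```

```text
top mat z 0.0011669365233085705
rails c [ 510.4 -215.9] size [134.9 311.7] ang 11.6 z [48.7 51.8 54.9] n 5652 mean [ 507.2 -199.1   51.8]
tab c [ 521.2 -263.5] size [26.3 12.9] ang 12.8 z [85.5 91.3 94. ] n 86 mean [ 521.1 -262.8   90.9]
pin? c [ 519.5 -259.2] size [25.4  4.3] ang 19.3 z [64.1 70.3 77.4] n 37 mean [ 519.4 -259.2   70.5]
handle c [503.7 181.4] size [95.3 14.3] ang 68.1 z [47.1 49.9 52.6] n 276 mean [503.3 181.4  49.7]
plate c [504.  183.1] size [107.8 135.4] ang 69.1 z [ 5.3  8.2 10.9] n 1459 mean [502.3 182.6   8.2]
scene mat z 0.003182470594546072
rails c [ 507.8 -217.8] size [144.3 310.2] ang 12.0 z [48.4 53.6 56.8] n 6116 mean [ 512.6 -214.9   53.2]
tab c [ 518.7 -265.9] size [28.2 11.7] ang 10.2 z [84.1 93.8 96.7] n 84 mean [ 521.2 -265.2   92.3]
pin? c [ 521.2 -261.7] size [ 9.8 23.8] ang 70.3 z [65.3 71.2 76.6] n 34 mean [ 526.2 -263.4   71.2]
handle c [501.3 179.3] size [95.2 19.9] ang 67.0 z [43.9 50.8 54. ] n 323 mean [503.1 179.1  49.8]
plate c [489.8 180.6] size [168.2 181.1] ang 86.7 z [ 4.5  7.5 11.9] n 2187 mean [496.8 173.4   7.9]
```

View pics/box.png

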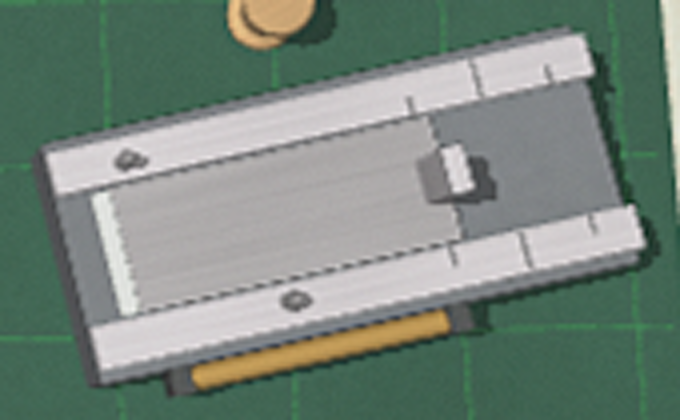

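View pics/plate.png

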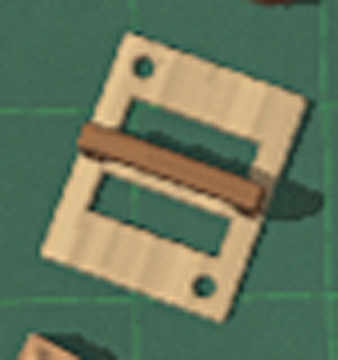

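Box crop: the pins are at crop (128,158) and (295,298), i.e. top pixels (427,219.6) and (468.8,254.6). The tab top is at crop (458,168), and the long notch pair at (476,75)/(525,250). Plate crop: the holes are at (143,67) and (203,286), and the bar runs from (85,140) to (262,200).

Run:
```python
from h import *
for n,bx,pl in (("top",(395,180,565,290),(265,200,340,280)),("scene",(65,235,235,335),(295,245,370,305))):
    f=np.load(n+"0.npz");p,d=f["p"],f["d"];C=cloud(n,d);h=cv2.cvtColor(p,cv2.COLOR_RGB2HSV)
    # rails: bright, unsaturated
    x0,y0,x1,y1=bx; k=((h[...,2]>185)&(h[...,1]<40))[y0:y1,x0:x1].astype(np.uint8)
    nn,l,s,c=cv2.connectedComponentsWithStats(k)
    big=np.argsort(-s[1:,4])[:2]+1
    for i in big:
        v,u=np.nonzero(l==i); P=plane(n,u+x0,v+y0,.053)[:,:2]*1000
        q,w,a=cv2.minAreaRect(P.astype(np.float32)); e=np.linalg.eigh(np.cov(P.T))[1][:,1]; e*=np.sign(e[1])
        print(n,"rail c",np.round(q,1),np.round(w,1),"yaw",round(a,2),"pca",round(np.degrees(np.arctan2(-e[0],e[1])),2),"mean",np.round(P.mean(0),1))
        # dark blobs inside rail = pins
        hull=np.zeros_like(k); cv2.fillConvexPoly(hull,cv2.convexHull(np.stack([u,v],-1).astype(np.int32)),1)
        hull=cv2.erode(hull,np.ones((3,3),np.uint8))
        dk=((h[y0:y1,x0:x1,2]<150)&(hull>0)).astype(np.uint8)
        _,ll,ss,cc=cv2.connectedComponentsWithStats(dk)
        for j in range(1,len(ss)):
            if ss[j,4]>=6: print("  dark",ss[j],cc[j]+[x0,y0],np.round(plane(n,cc[j][0]+x0,cc[j][1]+y0,.062)*1000,1))
    # plate: non-green inside; holes = green comps enclosed
    x0,y0,x1,y1=pl; H=h[y0:y1,x0:x1]
    wood=((H[...,0]<30)&(H[...,1]>50)&(H[...,2]>110)).astype(np.uint8)
    nn,l,s,c=cv2.connectedComponentsWithStats(wood); w=(l==1+np.argmax(s[1:,4])).astype(np.uint8)
    nn,l,s,c=cv2.connectedComponentsWithStats(1-w,connectivity=4)
    for i in range(1,nn):
        if s[i,4]>4: print(n,"gap",s[i,4],np.round(c[i]+[x0,y0],1),np.round(plane(n,c[i][0]+x0,c[i][1]+y0,.008)*1000,1))
```

```text
top rail c [ 455.4 -194.5] [ 22.8 244.1] yaw 11.84 pca 11.79 mean [ 454.9 -193.2]
  dark [70 73  8  5 29] [468.51724138 254.82758621] [ 453.9 -183.5   62. ]
top rail c [ 553.3 -173.6] [ 22.9 242.5] yaw 11.81 pca 11.76 mean [ 553.7 -175.1]
  dark [29 38  8  5 26] [427.         219.92307692] [533.2 -96.2  62. ]
top gap 3711 [301.3 239.9] [500.9 185.4   8. ]
top gap 16 [296.5 214.5] [560.9 196.    8. ]
top gap 261 [306.6 230.4] [522.9 172.9   8. ]
top gap 280 [300.1 247.2] [483.7 188.4   8. ]
top gap 19 [310.  263.2] [446.1 166.    8. ]
scene rail c [ 515.8 -184.5] [ 86.2 240.5] yaw 12.23 pca 16.77 mean [ 541.1 -172.1]
  dark [147  26   8  13  37] [215.27027027 268.54054054] [506.7 -76.3  62. ]
  dark [136  40   7   7  35] [204.25714286 278.05714286] [532.  -98.6  62. ]
scene rail c [ 466.6 -254.5] [ 34. 121.] yaw 14.77 pca 13.82 mean [ 462.1 -257.3]
  dark [60 30 14  5 23] [130.         266.91304348] [ 487.6 -260.7   62. ]
scene gap 3078 [332.2 273.5] [494.4 181.3   8. ]
scene gap 5 [322.2 257.6] [443.6 162.9   8. ]
scene gap 8 [340.9 294.9] [557.8 194.    8. ]
```

```bash
cat >> h.py <<'E'
def rel(pos,yaw,n=1,base=None):
    """tool-frame turn (deg) and shift (cm) from the current pose to TCP pos with tool y at yaw (deg), pointing down"""
    s=env.get_state(); q=s["orientation"]; A=R.from_quat(np.r_[q[1:],q[0]]); p=np.array(s["tcp_pos"])
    t=np.radians(yaw); y=np.array([np.cos(t),np.sin(t),0]); z=np.array([0,0,-1.]); B=R.from_matrix(np.stack([np.cross(y,z),y,z],1))
    yc=A.as_matrix()[:,1]
    print("now",np.round(p*1000,1),"yaw",round(np.degrees(np.arctan2(yc[1],yc[0])),2),"turn",np.round((A.inv()*B).as_rotvec(degrees=True),2),"shift",np.round(A.inv().apply(np.array(pos)-p)*100,2),"clock",s["clock"])
E
python3 -c "
from h import *
rel((.5025,.180,.231),-21.3); rel((.5025,.180,.12),-21.3); rel((.5025,.180,.024),-21.3)"
```

```text
now [235.7 524.  230.5] yaw 65.77 turn [-8.000e-02  6.000e-02  8.707e+01] shift [-3.844e+01 -2.042e+01 -2.000e-02] clock 0.1
now [235.7 524.  230.5] yaw 65.77 turn [-8.000e-02  6.000e-02  8.707e+01] shift [-38.45 -20.4   11.08] clock 0.1
now [235.7 524.  230.5] yaw 65.77 turn [-8.000e-02  6.000e-02  8.707e+01] shift [-38.45 -20.39  20.68] clock 0.1
```

{"fn": "carry_out", "kwargs": {"steps": [[[0, 0, 10], [-4.8, -2.6, 0], 0], [[0, 0, 20], [-9.6, -5.1, 0], 0], [[0, 0, 30], [-14.4, -7.7, 0], 0], [[0, 0, 40], [-19.2, -10.2, 0], 0], [[0, 0, 50], [-24, -12.8, 1], 0], [[0, 0, 60], [-28.8, -15.3, 3], 0], [[0, 0, 70], [-33.6, -17.9, 6], 0], [[0, 0, 80], [-38.4, -20.4, 9], 0]]}}

```text
clock: 1.1
tcp_pos: [0.5032, 0.1792, 0.1404]
orientation: [-0.0, 0.791, 0.612, 0.0]
wrist_force: [0.5, 0.5, 0.6]
finger_gap: 0.0857
grip_force: 0.0
```

```bash
python3 -c "
from h import *
rel((.5025,.180,.09),-21.3); rel((.5025,.180,.024),-21.3);print(env.get_state()['joint_pos'])"
```

```text
now [503.2 179.2 140.4] yaw -14.56 turn [ 0.01 -0.02  6.74] shift [ 0.05 -0.09  5.04] clock 1.1
now [503.2 179.2 140.4] yaw -14.56 turn [ 0.01 -0.02  6.74] shift [ 0.05 -0.09 11.64] clock 1.1
[ 1.91728011e-01  2.79645755e-01 -2.27908123e-01  1.06286692e+00
  2.04850710e-04  2.01663200e+00]
```

{"fn": "carry_out", "kwargs": {"steps": [[[0, 0, 6.7], [0, -0.1, 3.5], 0], [[0, 0, 6.7], [0, -0.1, 7], 0], [[0, 0, 6.7], [0, -0.1, 9.5], 0], [[0, 0, 6.7], [0, -0.1, 11], 0], [[0, 0, 6.7], [0, -0.1, 11.6], 0], [[0, 0, 6.7], [0, -0.1, 11.6], 120], [[0, 0, 6.7], [0, -0.1, 11.6], 255], [[0, 0, 6.7], [0, -0.1, 11.6], 255]], "force": 50}}

```text
clock: 2.1
tcp_pos: [0.5021, 0.1813, 0.0261]
orientation: [0.0, 0.824, 0.567, 0.001]
wrist_force: [-0.2, -0.1, 0.1]
finger_gap: 0.0325
grip_force: 0.0
```

{"fn": "carry_out", "kwargs": {"steps": [[[0, 0, 0], [0, 0, 0], 255], [[0, 0, 0], [0, 0, 0], 255], [[0, 0, 0], [0, 0, 0], 255], [[0, 0, 0], [0, 0, -0.2], 255], [[0, 0, 0], [0, 0, -1], 255], [[0, 0, 0], [0, 0, -2.5], 255], [[0, 0, 0], [0, 0, -5], 255], [[0, 0, 0], [0, 0, -8], 255]]}}

```text
clock: 3.1
tcp_pos: [0.501, 0.181, 0.1064]
orientation: [-0.0, 0.824, 0.567, -0.0]
wrist_force: [1.1, 0.7, -1.9]
finger_gap: 0.013
grip_force: 49.0
```

Run:
```python
from h import *
s=env.get_state(); print(s["finger_gap"],s["grip_force"],s["wrist_force"])
p,d=env.read_camera("top"); cv2.imwrite("pics/top1.png",p[180:300,240:400][:,:,::-1].repeat(4,0).repeat(4,1))
# seat TCP: grasp 42 above plate underside
seat=(.493,-.141); 
rel((seat[0],seat[1],.17),11.8); rel((seat[0],seat[1],.085+.0233),11.8)
```

```text
0.012950725036358662 48.98603796958923 [ 1.07103696  0.74675134 -1.88232564]
now [503.6 181.6 110.9] yaw -20.92 turn [  0.32  -0.1  -32.72] shift [-30.49  10.56  -5.96] clock 3.15
now [503.6 181.6 110.9] yaw -20.92 turn [  0.32  -0.1  -32.72] shift [-30.51  10.53   0.21] clock 3.15
```

View pics/top1.png

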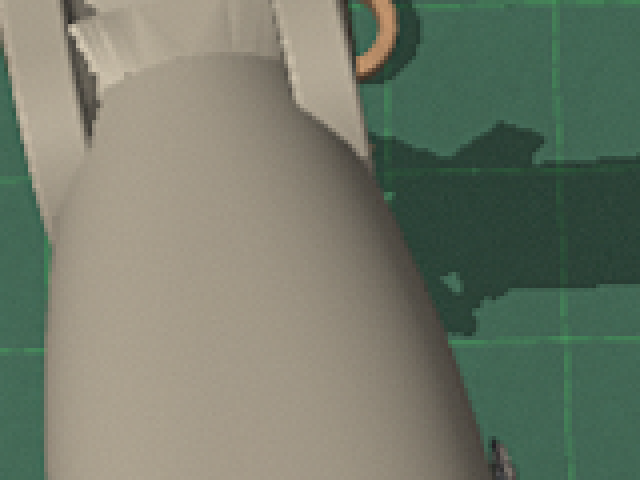

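The arm hides the plate from the top camera here, although the plate's shadow and the grip reading (49 N at a 13 mm gap) show it is held. I'll carry it over the box and check it with the scene camera.

{"fn": "carry_out", "kwargs": {"steps": [[[0, 0, 0], [0, 0, -4], 255], [[0, 0, -5], [-4.5, 1.5, -6], 255], [[0, 0, -11], [-10, 3.5, -6], 255], [[0, 0, -17], [-15.5, 5.4, -6], 255], [[0, 0, -23], [-21, 7.3, -6], 255], [[0, 0, -29], [-26.5, 9.2, -6], 255], [[0, 0, -32.7], [-30.5, 10.5, -5], 255], [[0, 0, -32.7], [-30.5, 10.5, -3], 255]]}}

```text
clock: 4.15
tcp_pos: [0.4915, -0.145, 0.1361]
orientation: [0.002, 0.633, 0.775, 0.0]
wrist_force: [0.3, 0.7, -2.2]
finger_gap: 0.0132
grip_force: 49.3
```

Run:
```python
from h import *
for i in range(4):
    s=env.get_state(); print(np.round(s["tcp_pos"]*1000,1),s["finger_gap"],np.round(s["wrist_force"],1))
    p,d=env.read_camera("scene")
np.savez("scene1.npz",p=p,d=d)
pt,dt=env.read_camera("top"); np.savez("top1.npz",p=pt,d=dt)
rel((.493,-.141,.17),11.8)
a=cv2.resize(p[215:345,55:255],(800,520),interpolation=cv2.INTER_CUBIC);b=pt[160:300,380:580]
cv2.imwrite("pics/s1.png",a[:,:,::-1]); cv2.imwrite("pics/t1.png",cv2.resize(b,(800,560),interpolation=cv2.INTER_CUBIC)[:,:,::-1])
```

```text
[ 491.5 -145.   136.1] 0.01319965371321467 [ 0.3  0.7 -2.2]
[ 489.4 -142.7  132.8] 0.012984270094838124 [-1.6  0.6 -4.4]
[ 488.9 -141.6  133.6] 0.012878924451128199 [ 0.2 -0.3 -2.4]
[ 489.5 -141.2  134.6] 0.013094408332784514 [-1.   0.9 -1.6]
now [ 490.8 -141.   135.9] yaw 11.81 turn [0.02 0.01 0.01] shift [-0.05  0.22 -3.41] clock 4.4
```

View pics/s1.png

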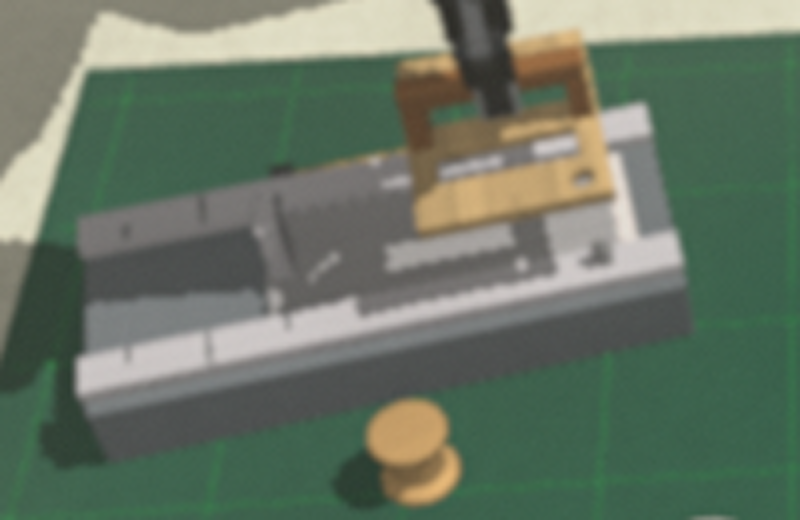

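The scene crop shows the plate held level above the box. Its visible hole is at crop (584,177), i.e. pixel (201,259), and the matching pin is at crop (597,250), i.e. pixel (204,277.5).

```bash
cat >> h.py <<'E'
def hole(n,img,d,box,show=True):
    x0,y0,x1,y1=box; H=cv2.cvtColor(img,cv2.COLOR_RGB2HSV)[y0:y1,x0:x1]
    wood=((H[...,0]<30)&(H[...,1]>60)&(H[...,2]>100)).astype(np.uint8)
    nn,l,s,c=cv2.connectedComponentsWithStats(wood); w=(l==1+np.argmax(s[1:,4])).astype(np.uint8)
    C=cloud(n,d)[y0:y1,x0:x1]
    nn,l,s,c=cv2.connectedComponentsWithStats(1-w,connectivity=4)
    for i in range(1,nn):
        if 4<=s[i,4]<60:
            # darkness-weighted centre
            g=img[y0:y1,x0:x1].sum(2).astype(float); k=cv2.dilate((l==i).astype(np.uint8),np.ones((5,5),np.uint8))>0
            W=np.clip(np.median(g[w>0])-g,0,None)*k; v,u=np.mgrid[:k.shape[0],:k.shape[1]]
            cu,cv_=(W*u).sum()/W.sum(),(W*v).sum()/W.sum()
            ring=k&(w>0); print(n,"hole",s[i,4],np.round([cu+x0,cv_+y0],2),"ring z",np.round(np.median(C[ring][:,2])*1000,1)); yield cu+x0,cv_+y0
E
python3 - <<'E'
from h import *
f=np.load("scene1.npz");p,d=f["p"],f["d"]; C=cloud("scene",d)
z=C[262:268,165:195,2]; print("plate top z",np.round(np.percentile(z,[10,50,90])*1000,1))
for u,v in hole("scene",p,d,(150,222,210,275)): 
    for zz in (.118,.121,.124): print(np.round(plane("scene",u,v,zz)*1000,1))
f0=np.load("scene0.npz")
for nm,P in (("start",f0["p"]),("now",p)):
    print(nm); print(P[270:287,197:213].sum(2)//3)
f=np.load("top1.npz")
for nm,P in (("t0",np.load("top0.npz")["p"]),):
    print(P[213:226,419:436].sum(2)//3); print(P[249:261,461:478].sum(2)//3)
E
```

```text
plate top z [116.3 118.6 120.9]
scene hole 5 [200.64 258.08] ring z 117.0
[525.4 -98.4 118. ]
[528.2 -97.8 121. ]
[531.  -97.2 124. ]
start
[[161 160 161 161 160 161 160 160 158 158 161 176 196 210 215 206]
 [160 160 159 160 159 159 158 159 160 158 162 174 195 210 213 208]
 [160 161 158 159 159 158 160 159 158 158 162 174 195 210 213 209]
 [158 159 158 158 159 159 160 158 159 158 161 171 190 206 214 210]
 [159 159 161 160 161 158 153 151 151 152 156 168 183 200 207 208]
 [160 161 162 161 160 152 141 133 138 143 155 170 181 194 201 202]
 [162 163 165 167 163 149 128 118 123 134 151 173 189 195 196 196]
 [169 171 175 176 171 152 123 108 114 127 145 172 191 195 195 195]
 [181 184 183 179 167 144 117 103 107 118 141 170 191 195 195 195]
 [192 190 178 163 145 126 108  99 102 114 136 168 190 194 195 194]
 [195 190 172 147 129 117 114 113 114 124 144 173 190 195 195 195]
 [195 191 180 163 148 138 143 149 151 155 170 184 194 195 195 196]
 [194 195 191 186 177 171 176 180 181 185 190 193 195 193 192 190]
 [196 196 197 195 192 192 193 195 193 192 192 188 184 179 175 172]
 [196 196 196 196 194 
[... 2400 characters left out ...]
149 167 186 197 204 209 214 212 210 208 206 204 203 204 203]
 [191 199 197 211 216 221 188 159 175 204 212 207 205 204 202 205 205]
 [212 211 212 215 186 155 124 104 114 125 141 193 215 211 210 211 208]
 [207 206 207 197 147 106 116 141 162 131 114 141 195 211 207 203 202]
 [206 208 209 196 138 106 122 141 142 121 118 111 176 206 204 202 203]
 [210 212 216 214 155 101 103 102  96 107 111 165 203 208 206 205 208]
 [208 208 206 209 199 171 135 110 106 172 197 209 211 207 207 206 205]
 [204 204 204 207 210 210 201 197 196 208 213 210 207 208 210 212 214]
 [208 209 210 210 211 209 211 215 212 212 214 213 217 220 200 173 164]
 [211 209 210 208 207 210 212 215 217 219 187 165 151 153 146 132 129]]
```

View pics/t1.png

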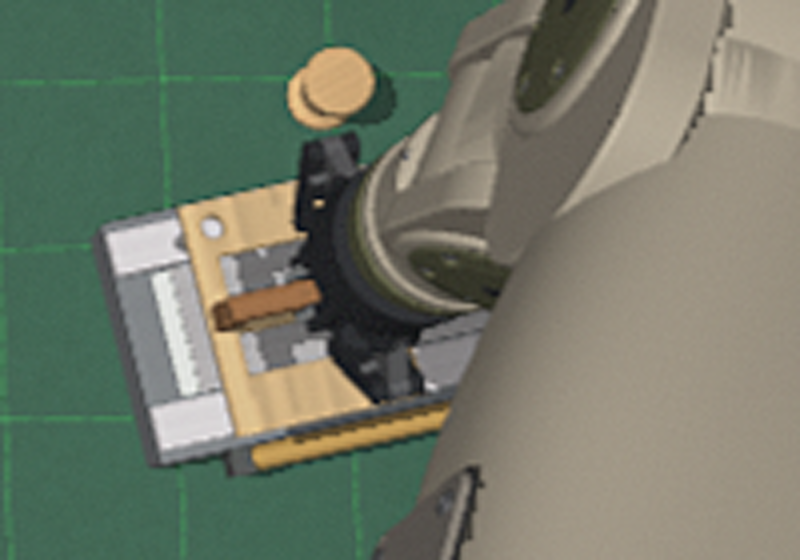

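In the top crop the plate's +x+y hole is visible at crop (212,227), i.e. pixel (433.0,216.8). The arm covers the rest of the plate.

Run:
```python
from h import *
P=lambda n,u,v,z: np.round(plane(n,u,v,z)*1000,1)
print("top pins",P("top",426.4,219.1,.071),P("top",468.4,254.4,.071)); print("scene pin",P("scene",204.7,277.6,.062))
f=np.load("top1.npz"); H=list(hole("top",f["p"],f["d"],(420,200,455,280)))
g=f["p"][209:225,424:442]; sat=(g.max(2).astype(int)-g.min(2)); print(sat)
m=np.load("scene1.npz")["p"]; print((m.max(2).astype(int)-m.min(2))[252:266,193:210])
for zz in (.116,.119,.122): print("top hole",P("top",433.0,216.75,zz),"scene",P("scene",200.7,258.6,zz))
T=[]
for i in range(10):
    T.append(env.get_state()["tcp_pos"]); env.read_camera("scene")
T=np.array(T)*1000; print(T.mean(0).round(2),T.std(0).round(2))
```

```text
top pins [533.5 -93.   71. ] [ 454.  -180.5   71. ]
scene pin [530.8 -97.7  62. ]
top hole 13 [453.6  211.04] ring z 118.5
top hole 27 [433.27 215.02] ring z 116.7
top hole 24 [437.27 239.14] ring z 120.2
[[36 38 37 40 41 44 45 42 27 25 24 44 70 74 68 71 77 77]
 [42 44 46 39 25 20 41 62 71 70 73 77 82 84 75 73 75 73]
 [23 26 46 70 77 72 73 77 78 78 79 81 79 80 73 70 71 72]
 [39 73 83 81 81 79 77 77 77 77 77 79 79 79 76 71 70 71]
 [28 83 82 79 78 78 79 74 67 65 73 77 77 78 77 70 70 71]
 [13 71 82 78 80 80 75 45 24 29 51 74 82 80 77 70 70 72]
 [11 55 83 79 79 81 36  6  5  5 11 54 78 79 80 73 70 73]
 [ 8 36 81 79 79 81 25  6  5  4  6 22 75 79 77 76 70 70]
 [ 5 18 81 82 80 85 40  4  3  3  7 14 74 82 79 76 71 68]
 [ 5  8 62 81 77 81 68 14  8  8  6 27 75 80 79 78 71 68]
 [ 3 10 52 81 79 79 81 61 35 26 38 64 77 78 78 78 73 70]
 [ 1  6 44 80 79 78 79 79 74 70 74 77 77 76 80 79 76 71]
 [ 1  2 33 81 81 78 79 78 75 76 75 74 75 79 80 80 80 76]
 [ 3  4 14 61 82 78 78 77 75 74 73 78 79 81 80 74 65 54]
 [ 6  5 10 50 82 80 78 77 75 76 74 68 61 46 39 30 15  4]
 [ 4  2  5 25 80 81 77 77 75 77 62 14  2
[... 282 characters left out ...]
2 16]
 [80 83 85 84 81 77 71 64 59 63 74 84 89 81 54 27 19]
 [79 82 85 84 79 70 56 44 39 47 66 81 89 84 62 33 19]
 [79 82 84 82 74 58 38 23 22 36 60 79 87 86 67 39 21]
 [78 81 84 84 73 53 31 22 28 45 66 81 87 88 72 44 21]
 [78 80 84 85 78 62 47 44 50 64 76 83 85 88 75 49 25]
 [78 80 84 86 83 77 70 68 71 76 78 79 79 79 69 47 27]
 [77 79 81 83 84 80 76 74 72 70 69 65 64 63 57 39 26]
 [75 75 75 76 74 70 67 63 59 56 52 48 44 40 37 30 24]
 [66 64 63 60 59 55 50 46 40 36 34 29 25 22 20 21 21]]
top hole [530.4 -97.1 116. ] scene [525.  -98.6 116. ]
top hole [529.8 -96.4 119. ] scene [527.8 -98.  119. ]
top hole [529.3 -95.7 122. ] scene [530.6 -97.4 122. ]
[ 491.02 -141.    135.93] [0.18 0.09 0.25]
```

{"fn": "carry_out", "kwargs": {"steps": [[[0, 0, 0], [0.1, 0.1, 0.8], 255], [[0, 0, 0], [0.2, 0.2, 1.6], 255], [[0, 0, 0], [0.23, 0.27, 2.4], 255], [[0, 0, 0], [0.23, 0.27, 3.0], 255], [[0, 0, 0], [0.23, 0.27, 3.4], 255], [[0, 0, 0], [0.23, 0.27, 3.4], 255], [[0, 0, 0], [0.23, 0.27, 3.4], 255], [[0, 0, 0], [0.23, 0.27, 3.4], 255]]}}

```text
clock: 5.9
tcp_pos: [0.4931, -0.1387, 0.1016]
orientation: [0.0, 0.631, 0.776, 0.0]
wrist_force: [0.3, -0.4, -1.8]
finger_gap: 0.0132
grip_force: 49.3
```

Run:
```python
from h import *
p,d=env.read_camera("scene");pt,dt=env.read_camera("top"); np.savez("s2.npz",s=p,t=pt,sd=d,td=dt)
rel((.4935,-.138,.17),11.8); print(env.get_state()["wrist_force"])
g=pt[205:235,410:450]; a=cv2.resize(g,(400,300),interpolation=cv2.INTER_CUBIC)
b=cv2.resize(p[245:285,180:220],(400,400),interpolation=cv2.INTER_CUBIC)
c=np.zeros((400,800,3),np.uint8); c[:300,:400]=a; c[:,400:]=b; cv2.imwrite("pics/c2.png",c[:,:,::-1])
```

```text
now [ 493.  -138.6  101.5] yaw 11.77 turn [ 0.03  0.02 -0.03] shift [ 0.05  0.07 -6.85] clock 6.0
[-0.52677934 -0.05603105 -1.91622398]
```

View pics/c2.png

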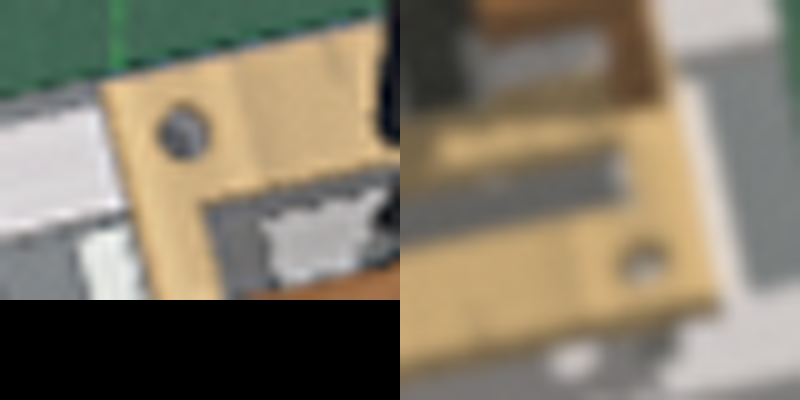

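The top crop (left panel) shows the pin tip inside the plate's hole at crop (183,130), i.e. pixel (428.3,218). In the scene crop (right panel) the hole is at (642,262), i.e. pixel (204.2,271.2). I'll check the sub-pixel offset.

Run:
```python
from h import *
f=np.load("s2.npz");t=f["t"];s=f["s"]
print(t[212:225,420:438].sum(2)//3); print((t.max(2).astype(int)-t.min(2))[212:225,420:438])
print("scene");print(s[264:279,196:213].sum(2)//3); print((s.max(2).astype(int)-s.min(2))[264:279,196:213])
# where pin / hole would appear if hole centre (at plate top .086) and pin are at the same xy
for seat in ((494,-137),(493,-139)):
    pin=np.array([seat[0]+39.8,seat[1]+44.1])/1000
    print(seat,[ (n,z,proj(n,[*pin,z])[0].round(2)) for n in("top","scene") for z in(.053,.071,.078,.086)])
tc=np.array([.493+.0398,-.1386+.0441]); print("hole by tcp",[(n,proj(n,[*tc,.086])[0].round(2)) for n in("top","scene")])
```

```text
[[ 79 105 118 128 137 155 165 169 168 173 181 184 181 167 163 163 164 166]
 [148 177 182 177 175 175 174 173 172 173 176 181 180 170 162 163 164 165]
 [144 183 191 184 177 172 172 174 170 171 177 181 180 174 162 162 166 164]
 [138 173 187 184 178 174 164 133 118 139 168 179 181 178 162 161 166 165]
 [153 161 188 184 181 172 141 124 115 109 135 170 182 179 167 161 162 164]
 [166 164 189 186 183 149 105 112 129 127 114 157 182 181 172 162 161 163]
 [181 150 178 187 188 138  86  91 104 128 113 155 180 179 174 162 160 162]
 [195 155 170 189 187 156 104  92  92 122 120 156 177 180 176 163 159 162]
 [217 155 161 190 185 179 145  96  93 123 147 165 178 180 178 167 158 163]
 [221 164 150 183 186 184 172 159 151 157 165 171 176 179 180 171 161 162]
 [222 181 145 175 187 182 176 174 169 170 167 169 174 179 184 180 165 166]
 [219 198 154 172 187 183 178 171 170 169 170 172 176 186 180 169 146 119]
 [217 217 156 163 190 184 179 173 171 167 162 161 138 132 129 113 111 104]]
[[28 23  6 23 26 53 64 68 69 74 83 83 82 75 71 74 73 74]
 [43 69 74 74 70 74 80 79 77 78 80 78 79 74 72 72 72 73]
 [57 85 82
[... 2581 characters left out ...]
37, 218.95])), ('top', 0.078, array([427.05, 218.39])), ('top', 0.086, array([427.85, 217.73])), ('scene', 0.053, array([207.48, 281.24])), ('scene', 0.071, array([206.3 , 275.78])), ('scene', 0.078, array([205.84, 273.63])), ('scene', 0.086, array([205.3 , 271.14]))]
(493, -139) [('top', 0.053, array([425.57, 220.79])), ('top', 0.071, array([427.3 , 219.38])), ('top', 0.078, array([427.99, 218.82])), ('top', 0.086, array([428.79, 218.17])), ('scene', 0.053, array([206.56, 280.94])), ('scene', 0.071, array([205.38, 275.48])), ('scene', 0.078, array([204.91, 273.33])), ('scene', 0.086, array([204.36, 270.84]))]
hole by tcp [('top', array([428.61, 218.17])), ('scene', array([204.56, 270.83]))]
```

{"fn": "carry_out", "kwargs": {"steps": [[[0, 0, 0], [-0.05, -0.06, 0], 255], [[0, 0, 0], [-0.05, -0.06, 0.3], 255], [[0, 0, 0], [-0.05, -0.06, 0.5], 255], [[0, 0, 0], [-0.05, -0.06, 0.7], 255], [[0, 0, 0], [-0.05, -0.06, 0.9], 255], [[0, 0, 0], [-0.05, -0.06, 1.1], 255], [[0, 0, 0], [-0.05, -0.06, 1.1], 255], [[0, 0, 0], [-0.05, -0.06, 1.1], 255]]}}

```text
clock: 7.0
tcp_pos: [0.4924, -0.1391, 0.0903]
orientation: [0.0, 0.631, 0.776, 0.0]
wrist_force: [0.2, 0.3, -2.7]
finger_gap: 0.013
grip_force: 49.3
```

Run:
```python
from h import *
for i in range(4):
    s=env.get_state(); print(np.round(s["wrist_force"],1),np.round(s["ft_torque"],2)); env.read_camera("top")
rel((.4930,-.1390,.17),11.8)
```

```text
[ 0.2  0.3 -2.7] [ 0.01 -0.02 -0.03]
[-0.  -0.5 -2.7] [ 0.06  0.   -0.  ]
[ 0.7  0.  -3.1] [-0.    0.04  0.01]
[-0.5  0.5 -2.6] [-0.04  0.01  0.01]
now [ 492.4 -139.2   90.4] yaw 11.77 turn [ 0.01  0.   -0.03] shift [ 0.    0.07 -7.96] clock 7.2
```

{"fn": "carry_out", "kwargs": {"steps": [[[0, 0, 0], [0, 0, 0.15], 255], [[0, 0, 0], [0, 0, 0.3], 255], [[0, 0, 0], [0, 0, 0.45], 255], [[0, 0, 0], [0, 0, 0.6], 255], [[0, 0, 0], [0, 0, 0.75], 255], [[0, 0, 0], [0, 0, 0.9], 255], [[0, 0, 0], [0, 0, 0.9], 255], [[0, 0, 0], [0, 0, 0.9], 255]]}}

```text
clock: 8.2
tcp_pos: [0.4923, -0.1392, 0.0813]
orientation: [0.0, 0.631, 0.776, 0.0]
wrist_force: [-0.7, 0.6, -2.3]
finger_gap: 0.0133
grip_force: 49.3
```

Run:
```python
from h import *
for i in range(4):
    s=env.get_state(); print(np.round(s["wrist_force"],1),np.round(s["ft_torque"],2)); env.read_camera("top")
rel((.4930,-.1390,.17),11.8)
```

```text
[-0.7  0.6 -2.3] [0.03 0.04 0.  ]
[ 0.2 -0.8 -2.6] [ 0.04 -0.03 -0.02]
[-0.2  0.1 -2.8] [-0.01  0.    0.02]
[ 0.4  0.1 -2.5] [-0.02 -0.01 -0.06]
now [ 492.3 -139.2   81.3] yaw 11.77 turn [ 0.01 -0.   -0.03] shift [ 0.    0.07 -8.87] clock 8.4
```

{"fn": "carry_out", "kwargs": {"steps": [[[0, 0, 0], [0, 0, 0.1], 255], [[0, 0, 0], [0, 0, 0.2], 255], [[0, 0, 0], [0, 0, 0.28], 255], [[0, 0, 0], [0, 0, 0.34], 255], [[0, 0, 0], [0, 0, 0.38], 255], [[0, 0, 0], [0, 0, 0.4], 255], [[0, 0, 0], [0, 0, 0.4], 255], [[0, 0, 0], [0, 0, 0.4], 255]]}}

```text
clock: 9.4
tcp_pos: [0.4923, -0.1392, 0.0791]
orientation: [0.001, 0.631, 0.776, 0.0]
wrist_force: [-5.5, 2.1, 13.9]
finger_gap: 0.0128
grip_force: 51.4
```

Run:
```python
from h import *
for i in range(4):
    s=env.get_state(); print(np.round(s["wrist_force"],1),np.round(s["ft_torque"],2)); p,d=env.read_camera("top")
np.savez("t3.npz",p=p,d=d)
rel((.4930,-.1390,.17),11.8)
```

```text
[-5.5  2.1 13.9] [0.42 1.   0.04]
[-5.1  1.7 12.8] [0.37 1.01 0.01]
[-5.2  2.7 12.8] [0.37 1.01 0.03]
[-5.7  2.2 13.6] [0.37 1.01 0.04]
now [ 492.3 -139.2   79.1] yaw 11.78 turn [ 0.05  0.04 -0.02] shift [-0.    0.08 -9.09] clock 9.6
```

{"fn": "carry_out", "kwargs": {"steps": [[[0, 0, 0], [0.02, -0.03, 0], 255], [[0, 0, 0], [0.03, -0.05, 0], 255], [[0, 0, 0], [0.03, -0.05, 0], 255], [[0, 0, 0], [0.03, -0.05, 0], 180], [[0, 0, 0], [0.03, -0.05, 0], 90], [[0, 0, 0], [0.03, -0.05, 0], 0], [[0, 0, 0], [0.03, -0.05, 0], 0], [[0, 0, 0], [0.03, -0.05, 0], 0]]}}

```text
clock: 10.6
tcp_pos: [0.4917, -0.1389, 0.0772]
orientation: [-0.0, 0.631, 0.776, 0.0]
wrist_force: [-1.1, -0.2, 1.0]
finger_gap: 0.0855
grip_force: 0.0
```

Run:
```python
from h import *
s=env.get_state(); print(np.round(s["wrist_force"],1),s["finger_gap"])
rel((.4930,-.1390,.2),11.8)
# tab: box seat (493.0,-138.5): -130 along box y
rel((.493+.13*.2045,-.1385-.13*.979,.2),101.8)
rel((.493+.13*.2045,-.1385-.13*.979,.0593),101.8)
rel((.493+.13*.2045,-.1385-.13*.979,.0593),-78.2)
```

```text
[-1.1 -0.2  1. ] 0.08549141002882583
now [ 491.7 -138.9   77.2] yaw 11.77 turn [-0.01 -0.01 -0.03] shift [ -0.03   0.12 -12.28] clock 10.6
now [ 491.7 -138.9   77.2] yaw 11.77 turn [ 0.000e+00 -1.000e-02 -9.003e+01] shift [-12.98   0.14 -12.29] clock 10.6
now [ 491.7 -138.9   77.2] yaw 11.77 turn [ 0.000e+00 -1.000e-02 -9.003e+01] shift [-12.98   0.14   1.78] clock 10.6
now [ 491.7 -138.9   77.2] yaw 11.77 turn [-1.000e-02 -0.000e+00  8.997e+01] shift [-12.98   0.14   1.78] clock 10.6
```

{"fn": "carry_out", "kwargs": {"steps": [[[0, 0, 0], [0, 0, -3], 0], [[0, 0, 0], [0, 0, -7], 0], [[0, 0, -8], [-1, 0, -11], 0], [[0, 0, -18], [-4, 0, -12], 0], [[0, 0, -28], [-8, 0.1, -12], 0], [[0, 0, -38], [-12, 0.1, -12], 0], [[0, 0, -48], [-13, 0.1, -12], 0], [[0, 0, -58], [-13, 0.1, -12], 0]]}}

```text
clock: 11.6
tcp_pos: [0.5193, -0.2673, 0.1967]
orientation: [-0.0, 0.174, 0.985, 0.0]
wrist_force: [-0.4, 0.3, -0.2]
finger_gap: 0.0853
grip_force: 0.0
```

{"fn": "carry_out", "kwargs": {"steps": [[[0, 0, -10], [0, 0, 0], 0], [[0, 0, -20], [0, 0, 0], 0], [[0, 0, -30], [0, 0, 0], 0], [[0, 0, -32], [0, 0, 0], 0], [[0, 0, -32], [0, 0, 0], 0], [[0, 0, -32], [0, 0, 0], 0], [[0, 0, -32], [0, 0, 0], 0], [[0, 0, -32], [0, 0, 0], 0]]}}

```text
clock: 12.6
tcp_pos: [0.5192, -0.266, 0.1973]
orientation: [0.0, -0.102, 0.995, 0.0]
wrist_force: [0.2, -0.4, 0.5]
finger_gap: 0.0852
grip_force: 0.0
```

Run:
```python
from h import *
p,d=env.read_camera("scene");pt,dt=env.read_camera("top"); np.savez("s4.npz",s=p,t=pt,sd=d,td=dt)
C=cloud("scene",d); H=cv2.cvtColor(p,cv2.COLOR_RGB2HSV)
k=(H[...,0]<30)&(H[...,1]>60)&(H[...,2]>130); k[:240]=0;k[290:]=0;k[:,:150]=0;k[:,212:]=0
Q=C[k]; Q=Q[(Q[:,2]<.08)&(Q[:,2]>.045)]; A=np.c_[Q[:,:2]-Q[:,:2].mean(0),np.ones(len(Q))]; print("plate top fit",np.linalg.lstsq(A,Q[:,2],rcond=None)[0],len(Q))
rel((.493+.13*.2045,-.1385-.13*.979,.0593),101.8)
a=cv2.resize(p[215:345,55:255],(800,520),interpolation=cv2.INTER_CUBIC); cv2.imwrite("pics/s4.png",a[:,:,::-1])
```

```text
plate top fit [-0.00600345  0.00766022  0.06320554] 1019
now [ 519.3 -266.   197.3] yaw 101.76 turn [-0.    0.01 -0.04] shift [-0.03  0.02 13.8 ] clock 12.7
```

View pics/s4.png

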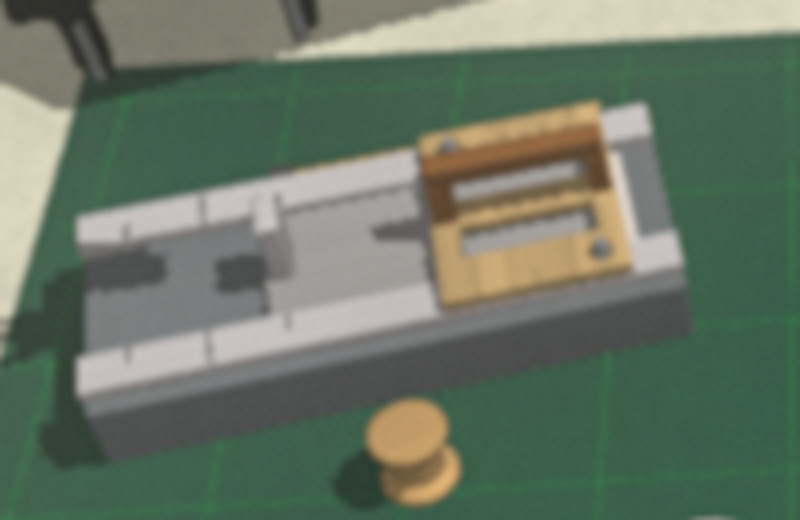

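The plate is seated: it is level, its top is at about 61–63 mm, both pins show through the holes at crop (449,147) and (600,248), and it is released. The tab stands free at crop (268,230). Next I'll go down over the tab.

{"fn": "carry_out", "kwargs": {"steps": [[[0, 0, 0], [0, 0, 3], 0], [[0, 0, 0], [0, 0, 7], 0], [[0, 0, 0], [0, 0, 10.5], 0], [[0, 0, 0], [0, 0, 12.8], 0], [[0, 0, 0], [0, 0, 13.6], 0], [[0, 0, 0], [0, 0, 13.6], 80], [[0, 0, 0], [0, 0, 13.6], 140], [[0, 0, 0], [0, 0, 13.6], 170]], "force": 60}}

```text
clock: 13.7
tcp_pos: [0.52, -0.2665, 0.0624]
orientation: [0.001, -0.103, 0.995, -0.001]
wrist_force: [-0.4, 0.5, -0.3]
finger_gap: 0.0322
grip_force: 0.0
```

Run:
```python
from h import *
s=env.get_state(); print(np.round(s["wrist_force"],1),s["finger_gap"]); rel((.5188,-.2663,.0605),101.8)
```

```text
[-0.4  0.5 -0.3] 0.03224945941881214
now [ 520.  -266.5   62.4] yaw 101.77 turn [-0.08  0.08 -0.03] shift [0.11 0.04 0.19] clock 13.7
```

{"fn": "carry_out", "kwargs": {"steps": [[[0, 0, 0], [0, 0, 0.05], 190], [[0, 0, 0], [0, 0, 0.1], 200], [[0, 0, 0], [0, 0, 0.1], 210], [[0, 0, 0], [0, 0, 0.1], 255], [[0, 0, 0], [0, 0, 0.1], 255], [[0, 0, 0], [0, 0, 0.1], 255], [[0, 0, 0], [0, 0, 0.1], 255], [[0, 0, 0], [0, 0, 0.1], 255]]}}

```text
clock: 14.7
tcp_pos: [0.5196, -0.2673, 0.0605]
orientation: [0.0, -0.102, 0.995, -0.001]
wrist_force: [-0.2, -4.9, -0.8]
finger_gap: 0.0109
grip_force: 59.4
```

Run:
```python
from h import *
F=[]
for i in range(6):
    s=env.get_state(); F.append(s["wrist_force"]); env.read_camera("top")
F=np.mean(F,0); print(F.round(2),"along box y",(F@[-.2045,.979,0]).round(2),s["finger_gap"],s["grip_force"]); rel((.5188,-.2663,.0605),101.8)
```

```text
[-0.13 -4.79 -0.71] along box y -4.66 0.011017863393517078 59.373716711997986
now [ 519.6 -267.3   60.5] yaw 101.73 turn [-0.12  0.01 -0.07] shift [0.06 0.12 0.  ] clock 15.0
```

{"fn": "carry_out", "kwargs": {"steps": [[[0, 0, 0], [0, -0.5, 0], 255], [[0, 0, 0], [0, -1.2, 0], 255], [[0, 0, 0], [0, -2, 0], 255], [[0, 0, 0], [0, -2.8, 0], 255], [[0, 0, 0], [0, -3.5, 0], 255], [[0, 0, 0], [0, -4, 0], 255], [[0, 0, 0], [0, -4.1, 0], 255], [[0, 0, 0], [0, -4.1, 0], 255]]}}

```text
clock: 16.0
tcp_pos: [0.5272, -0.3043, 0.0604]
orientation: [-0.0, -0.103, 0.995, 0.002]
wrist_force: [-2.4, 8.2, 7.8]
finger_gap: 0.011
grip_force: 60.6
```

Run:
```python
from h import *
F=[];T=[]
for i in range(6):
    s=env.get_state(); F.append(s["wrist_force"]); T.append(s["tcp_pos"]); p,d=env.read_camera("scene")
F=np.mean(F[1:],0);T=np.mean(T[1:],0)*1000; e=np.array([-.2045,.979])
print(F.round(2),"along box y",(F[:2]@e).round(2),s["finger_gap"],s["grip_force"],T.round(1),"travel",((np.array([519.6,-267.3])-T[:2])@e).round(2))
pt,dt=env.read_camera("top"); np.savez("s5.npz",s=p,t=pt,sd=d,td=dt)
a=cv2.resize(p[225:325,65:215],(800,533),interpolation=cv2.INTER_CUBIC); cv2.imwrite("pics/s5.png",a[:,:,::-1])
```

```text
[-2.36  8.24  7.37] along box y 8.55 0.011438192641933041 60.58723568916321 [ 527.2 -304.2   60.5] travel 37.7
```

View pics/s5.png

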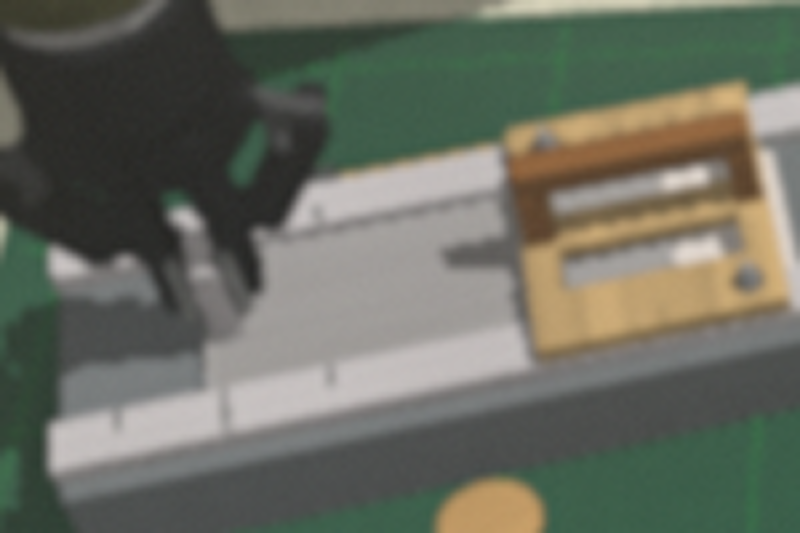

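The scene crop shows the tab gripped at (205,290), just short of level with the long notch (225,405). The shutter's near corner is at (205,385), and the mask is still seated. TCP travel is 37.7 mm, so I'll pull a little further.

{"fn": "carry_out", "kwargs": {"steps": [[[0, 0, 0], [0, -0.1, 0], 255], [[0, 0, 0], [0, -0.2, 0], 255], [[0, 0, 0], [0, -0.25, 0], 255], [[0, 0, 0], [0, -0.25, 0], 255], [[0, 0, 0], [0, -0.25, 0], 255], [[0, 0, 0], [0, -0.25, 0], 255], [[0, 0, 0], [0, -0.25, 0], 255], [[0, 0, 0], [0, -0.25, 0], 255]]}}

```text
clock: 17.35
tcp_pos: [0.5276, -0.3063, 0.0604]
orientation: [-0.0, -0.103, 0.995, 0.002]
wrist_force: [-1.7, 9.0, 6.9]
finger_gap: 0.0116
grip_force: 60.6
```

Run:
```python
from h import *
F=[];T=[]
for i in range(6):
    s=env.get_state(); F.append(s["wrist_force"]); T.append(s["tcp_pos"]); p,d=env.read_camera("scene")
F=np.mean(F[1:],0);T=np.mean(T[1:],0)*1000; e=np.array([-.2045,.979])
print(F.round(2),"along box y",(F[:2]@e).round(2),s["finger_gap"],s["grip_force"],T.round(1),"travel",((np.array([519.6,-267.3])-T[:2])@e).round(2))
pt,dt=env.read_camera("top"); np.savez("s6.npz",s=p,t=pt,sd=d,td=dt)
# shutter front edge in the scene view, along box y at several box x; box origin from seat (scene camera's own: 491,-141)
seat=np.array([492.,-140.]); ex=np.array([.979,.2045]); ey=e
from scipy.ndimage import map_coordinates
Y=np.arange(-150,-20,.5)
for nm,im in(("s0",np.load("scene0.npz")["p"]),("s4",np.load("s4.npz")["s"]),("s5",np.load("s5.npz")["s"]),("s6",p)):
    g=im.sum(2)/3; r=[]
    for x in (26,29,32,35):
        P=seat+x*ex+(Y[:,None]-70)*ey; uv=proj("scene",np.c_[P,np.full(len(Y),48)]/1000)
        v=map_coordinates(g,[uv[:,1],uv[:,0]],order=1); dv=np.gradient(np.convolve(v,np.ones(5)/5,"same")); dv[:6]=dv[-6:]=0
        i=np.argmax(dv); w=np.clip(dv[i-6:i+7],0,None); r.append(((w*Y[i-6:i+7]).sum()/w.sum()).round(2))
    print(nm,r)
```

```text
[-2.13  8.48  7.57] along box y 8.73 0.011185969631980392 60.64963102340698 [ 527.6 -306.3   60.4] travel 39.85
s0 [np.float64(-69.94), np.float64(-69.86), np.float64(-140.27), np.float64(-140.09)]
s4 [np.float64(-69.97), np.float64(-69.89), np.float64(-140.17), np.float64(-140.07)]
s5 [np.float64(-109.15), np.float64(-108.97), np.float64(-140.16), np.float64(-140.13)]
s6 [np.float64(-110.98), np.float64(-110.73), np.float64(-140.24), np.float64(-140.04)]
```

Run:
```python
from h import *
from scipy.ndimage import map_coordinates
seat=np.array([492.,-140.]); ex=np.array([.979,.2045]); ey=np.array([-.2045,.979])
def prof(im,x,z,Y):
    P=seat+x*ex+(Y[:,None]-70)*ey; uv=proj("scene",np.c_[P,np.full(len(Y),z)]/1000)
    return map_coordinates(im.sum(2)/3,[uv[:,1],uv[:,0]],order=1).astype(int)
a=np.load("s4.npz")["s"];b=np.load("s6.npz")["s"]
o=np.arange(-16,17,1.)
for z in (52,56,60): print(z,"s4",prof(a,13,z,-60+o)); print(z,"s6",prof(b,13,z,-100+o))
Y=np.arange(60,112,2.)
s0=np.load("scene0.npz")["p"]
for x in (24,28): print(x,"s0",prof(s0,x,48,Y)); print(x,"s6",prof(b,x,48,Y)); 
# shutter front edge raw, to judge the edge's form
o=np.arange(-12,13,1.)
for x in (23,26,29): print(x,prof(s0,x,48,-70+o)); print(x,prof(a,x,48,-70+o)); print(x,prof(b,x,48,-110+o))
# long near-rail notch (scene) on top of rail
for x in (42,46): print("notch",x,prof(b,x,53,-100+np.arange(-8,9,1.)),prof(b,x,53,-60+np.arange(-8,9,1.)),prof(b,x,53,-140+np.arange(-8,9,1.)))
```

```text
52 s4 [104 101  99  98 107 117 129 141 148 152 154 154 153 152 151 150 150 151
 152 153 154 155 156 157 157 157 157 157 157 157 158 157 157]
52 s6 [104 102  99 100 102 114 127 138 149 152 153 153 152 151 149 148 147 148
 150 151 152 153 155 155 155 155 155 156 155 155 156 156 155]
56 s4 [ 85  83  82  86  90 101 112 121 130 133 134 134 133 132 131 131 131 133
 136 139 144 147 150 153 154 156 156 156 156 156 156 156 156]
56 s6 [ 82  82  82  81  85  90 100 111 121 129 133 134 133 131 130 129 129 130
 132 136 140 145 148 151 153 154 154 155 155 154 154 154 154]
60 s4 [ 76  77  77  77  80  82  88  94 100 106 110 113 114 116 116 116 117 118
 121 125 130 135 141 147 151 154 156 157 158 158 157 158 158]
60 s6 [ 75  75  75  76  76  78  81  86  92  98 104 109 113 114 114 114 115 116
 117 121 126 132 138 143 148 152 155 157 156 156 156 156 156]
24 s0 [160 160 159 160 160 160 160 161 161 161 161 160 160 161 161 162 162 162
 161 157 151 148 149 152 154 159]
24 s6 [155 155 154 154 154 154 153 153 153 153 152 151 148 147 147 151 156 159
 159 153 146 143 145 148 151 155]
28 s0 [167 168 168 167 167 1
[... 889 characters left out ...]
 162 167 169 170 169
 166 162 161 162 164 167 169]
29 [152 152 152 152 151 150 149 146 145 143 146 150 156 163 167 170 170 168
 166 163 161 162 164 167 170]
29 [153 153 152 152 152 151 149 147 145 146 151 156 162 167 169 170 168 165
 162 160 161 162 165 167 168]
notch 42 [194 194 192 188 183 174 168 167 170 179 186 191 194 194 194 195 195] [193 194 195 190 185 176 166 165 164 173 182 188 192 193 193 193 192] [193 193 192 188 183 174 167 165 167 177 186 190 193 193 193 193 193]
notch 46 [193 193 191 188 180 169 163 159 163 174 182 189 193 194 194 194 193] [193 193 193 192 189 184 179 178 177 182 188 190 193 193 193 193 193] [192 192 192 191 189 184 180 179 180 184 188 191 193 192 192 192 192]
```

```bash
python3 -c "
from workcell import env
s=env.get_state(); print(s['clock'],s['finger_gap'],s['grip_force']); print(env.hand_in())"
```

```text
17.7 0.011341949748277881 60.64996540546417
the job is handed in; nothing more can be done
None
```

The job is handed in: the mask plate lies flat on the rails over both pins and is released, and the arm is holding the shutter tab at about 40 mm (half travel) against its spring. The tool moved 39.85 mm, and camera checks gave 39 to 41 mm.

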